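Sort solid bars from hollow ones by heft

ROBOT

A 7-joint arm with a two-finger parallel gripper is mounted at the origin on a cart in front of the work surface, level with it; the furniture and walls round the work are solid. World frame = base frame: x ahead of the robot, y to its left, z up, the work surface at z = 0. Lengths are in m, angles in degrees, forces in N, time in s.
With the tool pointing down it reaches from about 0.425 to 1.025 m from the base axis. Payload 3.6 kg.
Tool frame: the origin (TCP) lies midway between the tips of the shut fingers; the grasp point (between the pads) lies 19 mm behind it; z points along the fingers, y is the line along which they close (so a half turn about z gives the same grasp; the last joint's range is limited). The gripper opens to 85 mm and grips with 20 to 120 N. Pads are 22 mm wide; open, the fingers measure 114 mm over their backs; the gripper's body (76 mm by 85 mm) begins 54 mm behind the grasp point. The pads swing forward as they close: fully open they stand 13 mm farther back than shut.
Start: joints at [-81.045, 33.873, 2.773, 92.16, -1.908, 54.013, -1.931], TCP at [0.179, 0.703, 0.231] pointing down, gripper open.
Joint ranges: [-153.93, 153.93], [-27.13, 128.08], [-72.61, 78.16], [10.71, 143.7], [-87.88, 267.88], [4.46, 118.87], [-176.78, 176.78]. Speed limits (degrees/s): [147.25, 147.25, 180, 180, 180, 180, 180].

INTERFACE

Orientations are given as [roll, pitch, yaw] about the fixed x, y, z axes, in that order (R = Rz(yaw) Ry(pitch) Rx(roll)).
In Python, from workcell import robot, eyes, order gives the robot as it stands.
- The arm moves only by the tool jog_arm, never from a script. Its argument "steps" is one flat list of numbers, 7 for each row, row after row: the shift along the tool's x, y, z in m, then the turn, a rotation vector about the tool's x, y, z in rad, then the closure in counts, from 0 (fully open) to 255 (shut). A call has 1 to 12 rows; each row is the pose to reach, as a shift and turn from the pose commanded when the call began, along the tool's axes at that moment; what a row does not reach only later rows make up. A row lasts 1/8 s, in which the tool goes at most 62.5 mm and 10.7 degrees, less where a joint would pass 70% of its speed; a pose out of reach is approached as far as the arm can. A call with a gripper value outside its range is refused whole. The fingers move at their own pace and stop on an object; "grip_force" is the grip in N (left out, the last holds). Time passes only in rows, so rows that repeat a pose let the fingers close. It gives the time, the measured TCP pose, the force, the opening and the grip force at its end, in the units of the state.
- robot.state(): the state, without advancing time (a new reading comes with each control period).
- eyes.read_camera(name): name is "scene" or "top" or "wrist"; returns a dict with "image" (400x640x3 uint8, red, green, blue), "fx", "fy", "cx", "cy" (pixels), "pose" (4x4, takes a point from camera to world coordinates); the wrist camera has in their place "mount" (4x4, takes a point from camera to tool coordinates, whose origin is the TCP and whose axes are the flange's). Camera axes: x right, y down, z forward; pixel columns grow to the right and rows downward; lengths in m; the calibration is good to about 2 mm. A picture is of the moment at which its call begins: read the wrist's pose just before it. There is no depth.
- order.sign_off(): hands the job in; it is judged then, once.
The state is a dict: "clock": time; "q": joint angles; "qd": joint speeds; "effort": joint torques, N m; "position": TCP position; "tool_rot": TCP orientation; "force": force on the tool from outside, world axes, zero at the start; "ft_torque": the same for the moment, N m; "width": opening from 0.0 (shut) to 1.0 (fully open); "grip_force": force on a finger pad.
Only numpy, scipy, OpenCV 4.12 (cv2) and the standard library are available. Lean on these libraries where they do the work, as an engineer would, in place of code of your own. Each camera call takes 0.05 s, during which the arm holds its last target. There are 200 camera calls.

TASK

Three look-alike steel bars lie across the raised middle of the sorter; some are solid and some are capped hollow tubes, which only their weight tells. Feel how hard each is to lift, for example by pressing one overhanging end down, then sort them: slide solid bars off the middle into the blue bay and hollow ones into the yellow bay, each lying flat on the floor of a lane there. Leave the other things on the bench where they are.

Things in the scene. Friction and masses are not known exactly. Their poses are not given: they have to be found in the camera images.
- deck (a point): Centre of the top of the sorter's fixed grey middle, 26 mm above the bench, 50 mm long along its own y, which runs along the lanes. Lanes at own x = -50, 0, +50 mm, parted by steel rails 6 mm wide, 12 mm high (44 mm free between). A bay adjoins each end (+y and -y). Behind, at own x = +100 mm, is a fixed closed grey block, 36 mm wide, 150 long, its top 22 mm above the deck.
- bar_a_mid (a point): Centre of bar a: flat steel bar, 36 mm wide, 22 mm thick, 150 mm long (its own y), in a lane of the deck, both ends overhanging the deck by 42 to 58 mm, so that it tips like a see-saw when an end is pressed. Solid: 0.75 to 0.92 kg; hollow: 0.13 to 0.17 kg; evenly spread. At least one is solid and one hollow; which ones changes at every start.
- bar_b_mid (a point): Centre of bar b, which looks and is built like bar a. As an end is tipped down over the deck's edge, its top also swings outward a little; a finger pressed straight down drags on it and feels more than the weight.
- bar_c_mid (a point): Centre of bar c, which looks and is built like bar a.
- bar_a: Bar a; origin in the middle of its underside, y along it, z up.
- bar_b: Bar b; the same.
- bar_c: Bar c; the same.
- blue_bay_floor (a point): Centre of the inner floor (10 mm above the bench, 16 mm below the deck) of the blue bay for solid bars: a fixed tray against one end of the deck (which end changes), axes as the deck's, 174 mm long inside along y. A lip 5 mm thick, its top 22 mm above the bench, closes each end, one against the deck. Partitions in line with the rails reach 38 mm above the bench.
- yellow_bay_floor (a point): The same point of the yellow-painted bay for hollow bars, alike, at the other end of the deck.
- blue_bay: The blue bay; origin on the bench under its centre.
- yellow_bay: The yellow bay; origin on the bench under its centre.
- oil_bottle: Bystander: yellow oil bottle with a red nozzle, 42 mm across, 134 mm tall; origin in the middle of its underside.
- red_screwdriver: Bystander: red-handled screwdriver, 192 mm long, lying; origin in the middle of its underside.
- yellow_key_tag: Bystander: yellow plastic key tag, 85 x 24 x 9 mm, lying; origin on its underside.
- note_block: Bystander: white note block, 68 x 68 x 14 mm; origin in the middle of its underside.

How it is judged:
By the outcome, as a careful person would: the job done as asked, in the order asked, and still so for the second after the job is handed in, with the robot touching nothing.
It also fails if it takes over 64 s, if anything falls off the work surface, if the arm or the gripper's body presses on something with over 40 N, if the wrist force passes 120 N, or if a joint passes its speed limit or range.

## Working session

There is one attempt and no reset: what is moved stays moved. The work goes in short steps, Python scripts to look and compute and a tool call to move; the robot and the scene stay as the last step left them, time stands still between calls to the robot, and variables do not carry over. Pictures are saved under pics/ and viewed, at most 10 in all, crops included, and the job is handed in when it is done.

Besides the shell and the picture viewer there is one more tool, called as name(argument=value, ...) on one line, values as JSON. jog_arm: Moves the arm, as the interface text tells. Its arguments: {"type":"object","properties":{"steps":{"type":"array","items":{"type":"number"}},"grip_force":{"type":"number"}},"required":["steps"]}

```bash
mkdir -p pics
cat > h.py <<'E'
from workcell import robot, eyes, order
import numpy as np, cv2
def snap(n,f):
    c=eyes.read_camera(n); cv2.imwrite('pics/'+f,c['image'][:,:,::-1]); return c
def w(c,u,v,z,P=None):
    P=np.array(c['pose']) if P is None else P
    d=P[:3,:3]@np.array([(u-c['cx'])/c['fx'],(v-c['cy'])/c['fy'],1]); o=P[:3,3]
    return (o+d*(z-o[2])/d[2]).round(4)
def px(c,p):
    P=np.array(c['pose']); q=P[:3,:3].T@(np.array(p)-P[:3,3]); return (c['fx']*q[0]/q[2]+c['cx'],c['fy']*q[1]/q[2]+c['cy'])
E
python3 - <<'E'
from h import *
import pickle
for n in('top','scene'):
    c=snap(n,n+'1.png'); pickle.dump(c,open(n+'.pkl','wb'))
    print(n,c['fx'],np.array(c['pose']).round(3).tolist())
print(robot.state())
E
```

```text
top 491.32702491484036 [[-0.007, -0.988, 0.154, 0.313], [-1.0, 0.008, 0.005, 0.037], [-0.006, -0.154, -0.988, 1.54], [0.0, 0.0, 0.0, 1.0]]
scene 427.8431641331579 [[-0.929, 0.309, -0.205, 0.776], [0.37, 0.756, -0.54, 0.644], [-0.012, -0.577, -0.816, 0.956], [0.0, 0.0, 0.0, 1.0]]
{'clock': 0.1, 'q': array([-81.04400343,  33.92137718,   2.76743687,  92.23156543,
        -1.90694965,  54.01465717,  -1.93061931]), 'qd': array([-0.06373147, -0.19252884, -0.01984166, -0.15549846,  0.02341234,
        0.06255433, -0.03916051]), 'effort': array([ 4.59789735e-03, -5.49998116e+01,  1.55308284e+00, -1.98825324e+01,
        9.67947330e-03,  3.82332873e-03, -6.14269680e-06]), 'position': array([0.17903629, 0.70173565, 0.23022739]), 'tool_rot': array([-1.79878718e+02,  7.49481836e-03,  1.65692378e+02]), 'force': array([-0.98494914,  0.17024675,  0.63864526]), 'ft_torque': array([-0.0397983 , -0.00151131, -0.00919421]), 'grip_force': 0.0, 'width': 1.003518421485857}
```

View pics/top1.png

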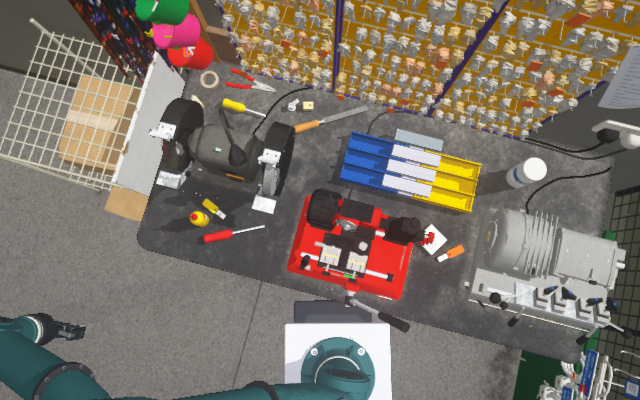

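View pics/scene1.png

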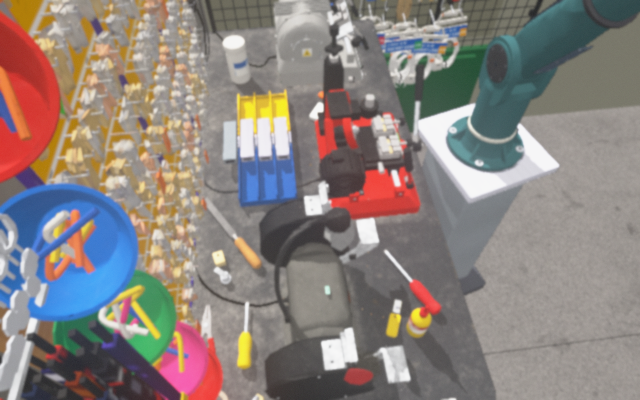

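Run:
```python
from h import *
im=cv2.imread('pics/top1.png')[115:225,330:490]
cv2.imwrite('pics/c1.png',cv2.resize(im,None,fx=5,fy=5,interpolation=cv2.INTER_CUBIC))
```

```text
(no output)
```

View pics/c1.png

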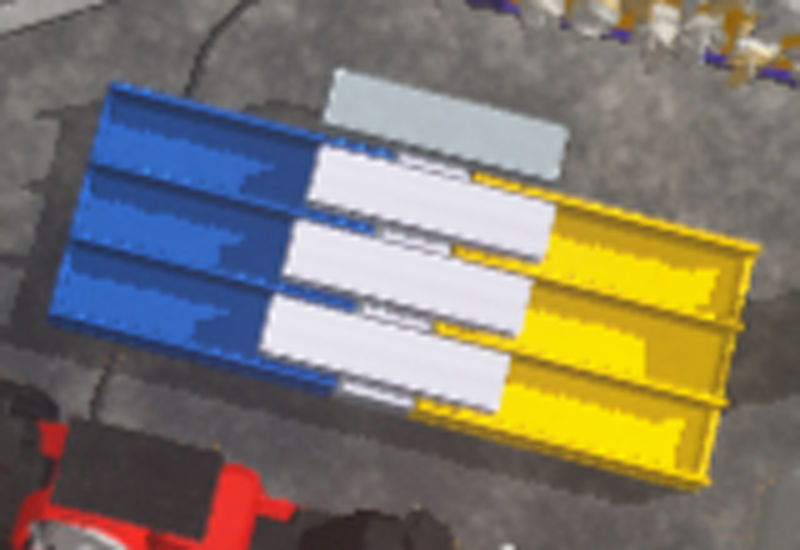

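Run:
```python
from h import *
import pickle
c=pickle.load(open('top.pkl','rb'))
f=lambda u,v,z:w(c,330+(u+.5)/5-.5,115+(v+.5)/5-.5,z)[:2]
for n,q in dict(far=[(318,143),(556,205),(545,262),(308,203)],mid=[(294,220),(533,280),(522,335),(282,278)],near=[(270,295),(510,355),(500,411),(260,352)]).items():
    p=np.array([f(*a,.048) for a in q]); e=(p[0]+p[3])/2-(p[1]+p[2])/2
    print(n,p.mean(0),np.hypot(*e),np.degrees(np.arctan2(e[1],e[0])))
print('rails',[f(*a,.038) for a in [(398,155),(472,178),(376,228),(453,250),(358,303),(435,324),(338,383),(414,405)]])
print('bay',[f(*a,.038) for a in [(110,85),(50,318),(762,247),(704,488)]])
p=np.array([f(*a,.048) for a in [(338,68),(568,128),(558,180),(325,120)]]);print('block',p.mean(0))
print('motor etc', w(c,322,205,.1),w(c,345,200,.1),w(c,410,230,.1),w(c,532,172,.1))
```

```text
far [ 0.6597  -0.25085] 0.15120482796524715 74.77811550406943
mid [ 0.61235 -0.2343 ] 0.15147003003894863 75.43164129284987
near [ 0.565425 -0.218675] 0.15116919329016737 75.34324888423957
rails [array([ 0.6931, -0.2329]), array([ 0.6779, -0.2787]), array([ 0.6464, -0.2176]), array([ 0.632 , -0.2651]), array([ 0.5989, -0.2048]), array([ 0.5852, -0.2522]), array([ 0.5486, -0.1909]), array([ 0.5345, -0.2373])]
bay [array([ 0.74  , -0.0531]), array([ 0.5909, -0.0134]), array([ 0.6323, -0.4574]), array([ 0.4817, -0.4133])]
block [ 0.710275 -0.2624  ]
motor etc [0.4994 0.0417 0.1   ] [ 0.5137 -0.0265  0.1   ] [ 0.4236 -0.2154  0.1   ] [ 0.5936 -0.5842  0.1   ]
```

jog_arm(steps=[-0.142, -0.069, -0.13, 0, 0, 0, 255, -0.142, -0.069, -0.13, 0, 0, 0, 255, -0.142, -0.069, -0.13, 0, 0, 0, 255, -0.142, -0.069, -0.13, 0, 0, 0, 255, -0.362, -0.323, -0.15, 0, 0, 0, 255, -0.362, -0.323, -0.15, 0, 0, 0, 255, -0.362, -0.323, -0.15, 0, 0, 0, 255, -0.362, -0.323, -0.15, 0, 0, 0, 255, -0.362, -0.323, -0.15, 0, 0, 0, 255, -0.362, -0.323, -0.15, 0, 0, 0, 255], grip_force=60)

```text
clock: 1.35
position: [0.4512, 0.2961, 0.3807]
tool_rot: [-179.9, -0.0, 165.4]
force: [-0.4, 0.7, 0.5]
width: 0.004
grip_force: 0.0
```

jog_arm(steps=[-0.179, -0.26, 0.03, 0, 0, 0, 255, -0.179, -0.26, 0.03, 0, 0, 0, 255, -0.179, -0.26, 0.03, 0, 0, 0, 255, -0.179, -0.26, 0.03, 0, 0, 0, 255, -0.179, -0.26, 0.03, 0, 0, 0, 255, -0.179, -0.26, 0.03, 0, 0, 0, 255, -0.238, -0.4, 0.26, 0, 0, 0, 255, -0.238, -0.4, 0.26, 0, 0, 0, 255, -0.238, -0.4, 0.26, 0, 0, 0, 255, -0.238, -0.4, 0.26, 0, 0, 0, 255, -0.238, -0.4, 0.26, 0, 0, 0, 255, -0.238, -0.4, 0.26, 0, 0, 0, 255])

```text
clock: 2.85
position: [0.5811, -0.1456, 0.12]
tool_rot: [180.0, -0.2, 165.7]
force: [0.1, 0.5, 0.6]
width: 0.003
grip_force: 0.0
```

Run:
```python
from h import *
s=robot.state(); c=snap('wrist','w1.png'); print(s['position'],s['tool_rot'],s['force'],s['clock'])
print(np.array(c['mount']).round(4).tolist(),c['fx'])
```

```text
[ 0.5811426  -0.14558991  0.12002064] [179.97533766  -0.19318095 165.66539254] [0.12073065 0.47997403 0.59422355] 2.85
[[-0.0009, -0.9589, -0.2839, 0.0714], [1.0, -0.0009, -0.0, -0.0014], [-0.0002, -0.2839, 0.9589, -0.1429], [0.0, 0.0, 0.0, 1.0]] 315.6276167235854
```

View pics/w1.png

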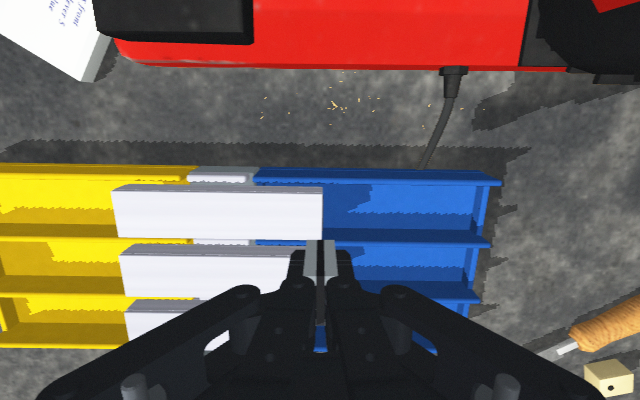

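```bash
cat >> h.py <<'E'
from scipy.spatial.transform import Rotation as R
def wp(c,s):
    T=np.eye(4);T[:3,:3]=R.from_euler('xyz',s['tool_rot'],degrees=True).as_matrix();T[:3,3]=s['position'];return T@np.array(c['mount'])
def delta(s,p):  # world target -> tool shift
    return (R.from_euler('xyz',s['tool_rot'],degrees=True).as_matrix().T@(np.array(p)-s['position'])).round(4)
E
python3 - <<'E'
from h import *
s=robot.state(); c=eyes.read_camera('wrist'); P=wp(c,s)
for uv in [(323,193),(322,238),(113,193),(118,239)]: print(uv,w(c,*uv,.048,P))
for uv in [(305,241),(335,241)]: print(uv,w(c,*uv,.12,P))
for uv in [(189,181),(253,181)]: print('rail',w(c,*uv,.038,P))
e=np.array([.257,.966,0])
for n,b in dict(near=(.5654,-.2187),mid=(.6124,-.2343),far=(.6597,-.2509)).items():
    for z in(.054,): print(n,delta(s,np.array([*b,z])+.07*e))
E
```

```text
(323, 193) [ 0.5714 -0.1412  0.048 ]
(322, 238) [ 0.6049 -0.1503  0.048 ]
(113, 193) [ 0.5345 -0.2858  0.048 ]
(118, 239) [ 0.5681 -0.2973  0.048 ]
(305, 241) [ 0.5737 -0.1517  0.12  ]
(335, 241) [ 0.5774 -0.1373  0.12  ]
rail [ 0.5409 -0.235   0.038 ]
rail [ 0.5525 -0.1894  0.038 ]
near [-0.0026 -0.0059  0.0675]
mid [-0.052  -0.0095  0.0675]
far [-0.1019 -0.0139  0.0675]
```

jog_arm(steps=[-0.005, -0.008, 0.05, 0, 0, 0, 255, -0.005, -0.008, 0.066, 0, 0, 0, 255, -0.005, -0.008, 0.066, 0, 0, 0, 255, -0.005, -0.008, 0.066, 0, 0, 0, 255])

```text
clock: 3.45
position: [0.5859, -0.1548, 0.057]
tool_rot: [180.0, 0.1, 165.7]
force: [0.1, -0.4, -0.2]
width: 0.002
grip_force: 0.0
```

jog_arm(steps=[0, 0, 0.003, 0, 0, 0, 255, 0, 0, 0.006, 0, 0, 0, 255, 0, 0.001, 0.008, 0, 0, 0, 255, 0, 0.002, 0.01, 0, 0, 0, 255, 0, 0.003, 0.012, 0, 0, 0, 255, 0, 0.003, 0.012, 0, 0, 0, 255])

```text
clock: 4.2
position: [0.5855, -0.1524, 0.0431]
tool_rot: [-180.0, -0.0, 165.7]
force: [0.6, -0.6, 0.2]
width: 0.004
grip_force: 0.4
```

Run:
```python
from h import *
for i in range(3):
    s=robot.state();print(s['position'],s['force'],s['ft_torque']);c=snap('wrist','w2.png')
```

```text
[ 0.58554614 -0.15236273  0.04310508] [ 0.59005613 -0.61090061  0.24179128] [ 0.04070013 -0.00951908 -0.02682472]
[ 0.58557996 -0.15238646  0.04322075] [0.70258357 0.10349347 0.41741956] [ 0.04735885 -0.01995045 -0.01963407]
[ 0.58557495 -0.15242142  0.04328197] [ 0.15682559 -0.05330626  1.31765936] [0.06832745 0.02065947 0.01127853]
```

View pics/w2.png

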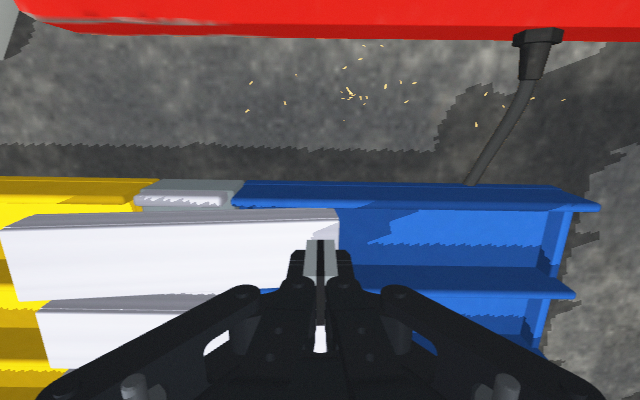

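jog_arm(steps=[0, -0.003, -0.03, 0, 0, 0, 255, -0.048, -0.003, -0.03, 0, 0, 0, 255, -0.048, -0.003, -0.013, 0, 0, 0, 255, -0.048, -0.003, -0.013, 0, 0, 0, 255, -0.048, -0.003, -0.013, 0, 0, 0, 255])

```text
clock: 4.97
position: [0.6297, -0.167, 0.0558]
tool_rot: [-180.0, -0.1, 165.7]
force: [-0.2, -0.0, 0.1]
width: 0.002
grip_force: 0.0
```

jog_arm(steps=[0, 0, 0.003, 0, 0, 0, 255, 0, 0, 0.006, 0, 0, 0, 255, 0, 0.001, 0.008, 0, 0, 0, 255, 0, 0.002, 0.01, 0, 0, 0, 255, 0, 0.003, 0.012, 0, 0, 0, 255, 0, 0.003, 0.012, 0, 0, 0, 255, 0, 0.003, 0.012, 0, 0, 0, 255])

```text
clock: 5.85
position: [0.632, -0.1646, 0.0445]
tool_rot: [-180.0, 0.0, 165.7]
force: [-2.2, -0.3, 4.9]
width: 0.003
grip_force: 1.9
```

Run:
```python
from h import *
for i in range(4):
    s=robot.state();print(s['position'],s['force'],s['ft_torque']);c=snap('wrist','w3.png')
```

```text
[ 0.63201976 -0.16455987  0.04450531] [-2.16732953 -0.29600433  4.91178725] [-0.18495413  0.29023999  0.00783594]
[ 0.63203207 -0.16458585  0.0444815 ] [-0.9903058  -0.66771113  3.7043349 ] [-0.20455606  0.26865585 -0.01719501]
[ 0.63205025 -0.16455742  0.04447541] [-1.39828561  0.21443142  4.65831293] [-0.17032692  0.29257213 -0.04037229]
[ 0.63200888 -0.16451376  0.04443404] [-1.02192263 -0.02457318  3.54588329] [-0.18469063  0.28323958 -0.03098735]
```

jog_arm(steps=[0, -0.006, -0.03, 0, 0, 0, 255, -0.05, -0.006, -0.03, 0, 0, 0, 255, -0.05, -0.006, -0.013, 0, 0, 0, 255, -0.05, -0.006, -0.013, 0, 0, 0, 255, -0.05, -0.006, -0.013, 0, 0, 0, 255])

```text
clock: 6.68
position: [0.6776, -0.1819, 0.0565]
tool_rot: [180.0, -0.1, 165.7]
force: [-0.1, -0.6, -0.0]
width: -0.001
grip_force: 0.0
```

jog_arm(steps=[0, 0, 0.003, 0, 0, 0, 255, 0, 0, 0.006, 0, 0, 0, 255, 0, 0.001, 0.008, 0, 0, 0, 255, 0, 0.002, 0.01, 0, 0, 0, 255, 0, 0.003, 0.012, 0, 0, 0, 255, 0, 0.003, 0.012, 0, 0, 0, 255, 0, 0.003, 0.012, 0, 0, 0, 255])

```text
clock: 7.55
position: [0.6798, -0.18, 0.0461]
tool_rot: [-180.0, 0.0, 165.7]
force: [-1.8, 0.0, 5.4]
width: 0.002
grip_force: 2.7
```

Run:
```python
from h import *
for i in range(4):
    s=robot.state();print(s['position'],s['force'],s['ft_torque']);c=snap('wrist','w4.png')
a,b=[cv2.imread(f'pics/w{i}.png') for i in(3,4)]
cv2.imwrite('pics/c34.png',cv2.resize(np.vstack([a[120:],b[120:]]),None,fx=1,fy=1))
```

```text
[ 0.67979857 -0.18001017  0.04610625] [-1.83214441e+00  3.84861375e-03  5.42225913e+00] [-0.01875226  0.36057335 -0.00994374]
[ 0.67978352 -0.17998563  0.04608326] [-2.27027544 -1.06770962  5.25977153] [-0.01322106  0.38504633  0.00393939]
[ 0.67979508 -0.18002175  0.04611999] [-0.37326594  0.19243997  5.732581  ] [-0.06375383  0.36996331 -0.02785834]
[ 0.67976923 -0.17999745  0.04610144] [-1.21513224  0.019209    4.57899853] [-0.06435387  0.3619378  -0.02763085]
```

View pics/c34.png

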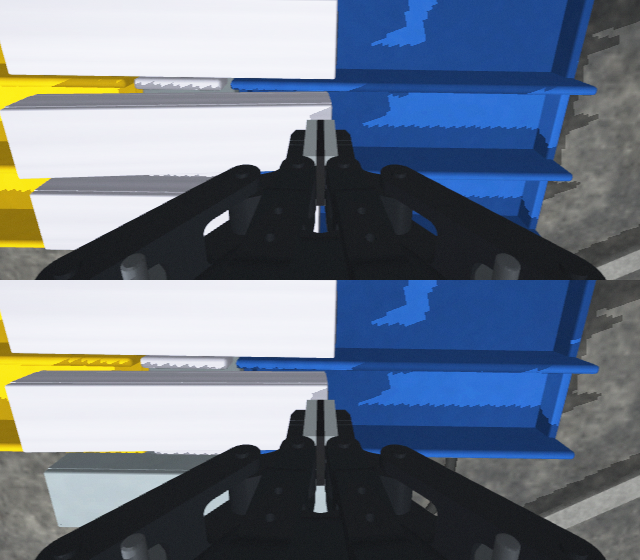

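jog_arm(steps=[0, 0, -0.044, 0, 0, 0, 255, 0.05, 0.016, -0.044, 0, 0, 0, 255, 0.1, 0.032, -0.044, 0, 0, 0, 255, 0.1, 0.032, -0.02, 0, 0, 0, 255, 0.1, 0.032, 0.016, 0, 0, 0, 255, 0.1, 0.032, 0.016, 0, 0, 0, 255, 0.1, 0.032, 0.016, 0, 0, 0, 255])

```text
clock: 8.62
position: [0.5913, -0.1241, 0.0299]
tool_rot: [-180.0, 0.1, 165.7]
force: [0.1, 0.2, 0.4]
width: 0.001
grip_force: 0.0
```

jog_arm(steps=[0, -0.01, 0, 0, 0, 0, 255, 0, -0.018, 0, 0, 0, 0, 255, 0, -0.026, 0, 0, 0, 0, 255, 0, -0.034, 0, 0, 0, 0, 255, 0, -0.042, 0, 0, 0, 0, 255])

```text
clock: 9.25
position: [0.5803, -0.1651, 0.0294]
tool_rot: [180.0, 0.0, 165.7]
force: [1.2, 1.8, 0.9]
width: -0.002
grip_force: 0.7
```

jog_arm(steps=[0, -0.008, 0, 0, 0, 0, 255, 0, -0.016, 0, 0, 0, 0, 255, 0, -0.024, 0, 0, 0, 0, 255, 0, -0.032, 0, 0, 0, 0, 255, 0, -0.04, 0, 0, 0, 0, 255, 0, -0.048, 0, 0, 0, 0, 255, 0, -0.056, 0, 0, 0, 0, 255, 0, -0.064, 0, 0, 0, 0, 255, 0, -0.072, 0, 0, 0, 0, 255, 0, -0.08, 0, 0, 0, 0, 255, 0, -0.087, 0, 0, 0, 0, 255, 0, -0.091, 0, 0, 0, 0, 255])

```text
clock: 10.75
position: [0.5578, -0.2532, 0.0294]
tool_rot: [180.0, 0.0, 165.7]
force: [0.6, 1.7, 1.1]
width: -0.002
grip_force: 0.6
```

Run:
```python
from h import *
s=robot.state();print(s['position'],s['force'])
t=snap('wrist','w5.png'); snap('top','t5.png')
a=cv2.imread('pics/w5.png');b=cv2.resize(cv2.imread('pics/t5.png')[115:225,330:490],(640,440)); 
cv2.imwrite('pics/c5.png',cv2.resize(np.vstack([a[:320],b]),(480,570)))
```

```text
[ 0.5577743  -0.25319224  0.02938335] [0.64944322 1.6950461  1.13597447]
```

View pics/c5.png

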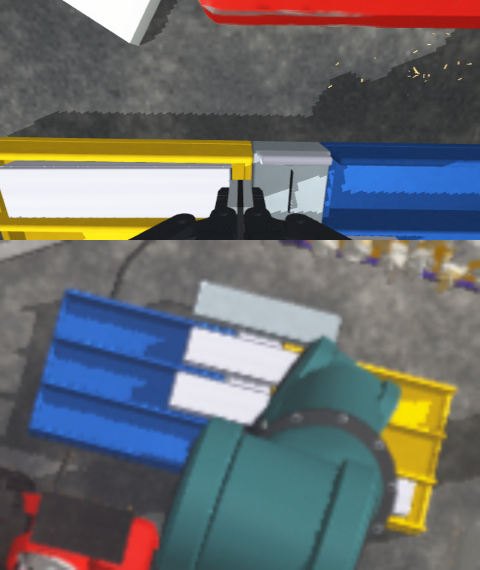

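jog_arm(steps=[0, -0.004, 0, 0, 0, 0, 255, 0, -0.008, 0, 0, 0, 0, 255, 0, -0.009, 0, 0, 0, 0, 255, 0, 0.01, 0, 0, 0, 0, 255, 0, 0.02, -0.05, 0, 0, 0, 255, 0, 0.02, -0.09, 0, 0, 0, 255, 0, 0.02, -0.09, 0, 0, 0, 255])

```text
clock: 11.72
position: [0.5657, -0.2326, 0.1225]
tool_rot: [-180.0, 0.4, 165.8]
force: [0.4, -0.5, -0.7]
width: -0.005
grip_force: 0.0
```

Run:
```python
from h import *
s=robot.state();print(s['position'],s['force'])
snap('wrist','w6.png')
```

```text
[ 0.56566603 -0.2325944   0.12247429] [ 0.35732234 -0.49238505 -0.73433793]
```

View pics/w6.png

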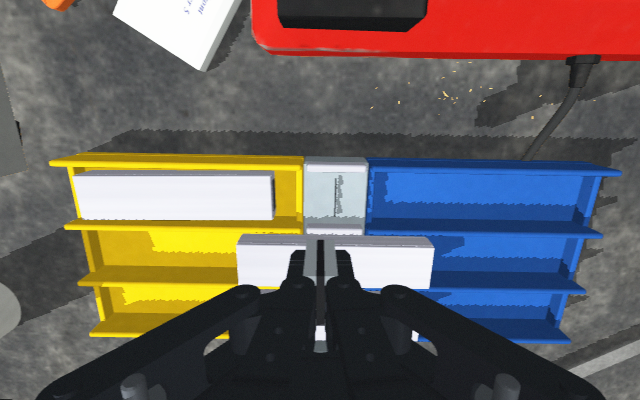

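Run:
```python
from h import *
s=robot.state(); c=eyes.read_camera('wrist'); P=wp(c,s); e=np.array([.257,.966]);n=np.array([.966,-.257])
for t,u,v,z in [('barL',75,177,.032),('barR',273,177,.032),('barLf',84,219,.032),('barRf',275,219,.032),('deck-',303,163,.038),('deck+',368,165,.038),('midL',238,246,.048),('midR',434,246,.048),('outlip',71,177,.022)]:
    p=w(c,u,v,z,P)[:2]; print(t,p,'e',(p@e).round(4),'n',(p@n).round(4))
print((s['position'][:2]@e).round(4),(s['position'][:2]@n).round(4))
```

```text
barL [ 0.4998 -0.4066] e -0.2643 n 0.5873
barR [ 0.5363 -0.2628] e -0.116 n 0.5856
barLf [ 0.5321 -0.4153] e -0.2644 n 0.6207
barRf [ 0.5689 -0.2709] e -0.1155 n 0.6192
deck- [ 0.5307 -0.2377] e -0.0932 n 0.5737
deck+ [ 0.5436 -0.1925] e -0.0462 n 0.5746
midL [ 0.5775 -0.3   ] e -0.1414 n 0.635
midR [ 0.6135 -0.1583] e 0.0048 n 0.6333
outlip [ 0.4992 -0.4179] e -0.2754 n 0.5896
-0.0792 0.6046
```

jog_arm(steps=[-0.025, -0.044, 0, 0, 0, 0, 255, -0.049, -0.089, 0, 0, 0, 0, 255, -0.049, -0.089, 0.04, 0, 0, 0, 255, -0.049, -0.089, 0.075, 0, 0, 0, 255, -0.049, -0.089, 0.092, 0, 0, 0, 255, -0.049, -0.089, 0.092, 0, 0, 0, 255, -0.049, -0.089, 0.092, 0, 0, 0, 255])

```text
clock: 12.7
position: [0.589, -0.332, 0.0281]
tool_rot: [-180.0, 0.1, 165.7]
force: [0.3, 0.5, 1.3]
width: 0.002
grip_force: 0.0
```

jog_arm(steps=[0, 0.01, 0, 0, 0, 0, 255, 0, 0.018, 0, 0, 0, 0, 255, 0, 0.026, 0, 0, 0, 0, 255, 0, 0.034, 0, 0, 0, 0, 255, 0, 0.042, 0, 0, 0, 0, 255])

```text
clock: 13.32
position: [0.599, -0.2941, 0.0288]
tool_rot: [-179.7, 0.2, 165.6]
force: [-0.4, -6.3, 2.7]
width: 0.0
grip_force: 3.0
```

jog_arm(steps=[0, 0.008, -0.001, 0, 0, 0, 255, 0, 0.016, -0.001, 0, 0, 0, 255, 0, 0.024, -0.001, 0, 0, 0, 255, 0, 0.032, -0.001, 0, 0, 0, 255, 0, 0.04, -0.001, 0, 0, 0, 255, 0, 0.048, -0.001, 0, 0, 0, 255, 0, 0.056, -0.001, 0, 0, 0, 255, 0, 0.064, -0.001, 0, 0, 0, 255, 0, 0.072, -0.001, 0, 0, 0, 255, 0, 0.08, -0.001, 0, 0, 0, 255, 0, 0.088, -0.001, 0, 0, 0, 255, 0, 0.094, -0.001, 0, 0, 0, 255])

```text
clock: 14.82
position: [0.6221, -0.1999, 0.0284]
tool_rot: [-180.0, 0.0, 165.7]
force: [-1.5, -3.4, -0.8]
width: -0.003
grip_force: 2.0
```

Run:
```python
from h import *
s=robot.state();p=s['position'];print(p,s['force'],.257*p[0]+.966*p[1],.966*p[0]-.257*p[1])
```

```text
[ 0.62207226 -0.19990744  0.02843369] [-1.4630538  -3.39150161 -0.80953647] -0.03323801125137657 0.6522980148894026
```

jog_arm(steps=[0, 0.003, 0, 0, 0, 0, 255, 0, 0.003, 0, 0, 0, 0, 255, 0, -0.01, 0, 0, 0, 0, 255, 0, -0.02, -0.05, 0, 0, 0, 255, -0.025, -0.07, -0.093, 0, 0, 0, 255, -0.051, -0.115, -0.093, 0, 0, 0, 255, -0.051, -0.143, -0.093, 0, 0, 0, 255, -0.051, -0.143, -0.06, 0, 0, 0, 255, -0.051, -0.143, -0.02, 0, 0, 0, 255, -0.051, -0.143, -0.001, 0, 0, 0, 255, -0.051, -0.143, -0.001, 0, 0, 0, 255])

```text
clock: 16.2
position: [0.635, -0.3502, 0.0278]
tool_rot: [179.9, -0.2, 165.7]
force: [0.4, -0.5, 0.0]
width: 0.005
grip_force: 0.0
```

jog_arm(steps=[0, 0.01, 0, 0, 0, 0, 255, 0, 0.018, 0, 0, 0, 0, 255, 0, 0.026, 0, 0, 0, 0, 255, 0, 0.034, 0, 0, 0, 0, 255, 0, 0.042, 0, 0, 0, 0, 255])

```text
clock: 16.82
position: [0.6467, -0.3137, 0.0312]
tool_rot: [-179.7, 0.2, 165.6]
force: [-0.4, -6.5, 1.8]
width: 0.003
grip_force: 2.9
```

Run:
```python
from h import *
s=robot.state();p=s['position'];print(p,s['force'],.257*p[0]+.966*p[1],.966*p[0]-.257*p[1])
```

```text
[ 0.64667858 -0.31373641  0.03116109] [-0.43296545 -6.54597776  1.81237899] -0.1368729747288093 0.7053217614198289
```

jog_arm(steps=[0, 0.008, 0, 0, 0, 0, 255, 0, 0.016, 0, 0, 0, 0, 255, 0, 0.025, 0, 0, 0, 0, 255, 0, 0.034, 0, 0, 0, 0, 255, 0, 0.043, 0, 0, 0, 0, 255, 0, 0.052, 0, 0, 0, 0, 255, 0, 0.061, 0, 0, 0, 0, 255, 0, 0.07, 0, 0, 0, 0, 255, 0, 0.079, 0, 0, 0, 0, 255, 0, 0.088, 0, 0, 0, 0, 255, 0, 0.096, 0, 0, 0, 0, 255, 0, 0.101, 0, 0, 0, 0, 255])

```text
clock: 18.32
position: [0.6714, -0.2126, 0.0294]
tool_rot: [-180.0, 0.0, 165.7]
force: [-1.2, -3.7, -0.9]
width: -0.001
grip_force: 2.1
```

Run:
```python
from h import *
s=robot.state();p=s['position'];print(p,s['force'],.257*p[0]+.966*p[1],.966*p[0]-.257*p[1])
```

```text
[ 0.67142585 -0.21259918  0.02939919] [-1.22592295 -3.66485208 -0.93317323] -0.03281435907915861 0.7032353617058468
```

Push 3 mm more, back off, rise and step to the near side to view everything.

jog_arm(steps=[0, 0.003, 0, 0, 0, 0, 255, 0, 0.003, 0, 0, 0, 0, 255, 0, -0.01, 0, 0, 0, 0, 255, 0, -0.015, -0.05, 0, 0, 0, 255, 0.03, -0.015, -0.11, 0, 0, 0, 255, 0.06, 0, -0.16, 0, 0, 0, 255, 0.12, 0, -0.2, 0, 0, 0, 255, 0.16, 0.03, -0.22, 0, 0, 0, 255, 0.16, 0.03, -0.22, 0, 0, 0, 255, 0.16, 0.03, -0.22, 0, 0, 0, 255])

```text
clock: 19.58
position: [0.5243, -0.1435, 0.2498]
tool_rot: [179.9, 0.1, 165.7]
force: [0.2, 0.1, -0.2]
width: -0.0
grip_force: 0.0
```

Run:
```python
from h import *
s=robot.state();print(s['position'])
snap('scene','s7.png');snap('top','t7.png')
a=cv2.imread('pics/s7.png')[80:215,215:310];b=cv2.imread('pics/t7.png')[115:225,330:490]
a=cv2.resize(a,(400,568),interpolation=cv2.INTER_CUBIC);b=cv2.resize(b,(400,275),interpolation=cv2.INTER_CUBIC)
f=cv2.resize(cv2.imread('pics/t7.png'),(400,250))
cv2.imwrite('pics/c7.png',np.hstack([a,cv2.copyMakeBorder(np.vstack([b,f]),0,43,0,0,0)]))
```

```text
[ 0.52429718 -0.14347987  0.24980089]
```

View pics/c7.png

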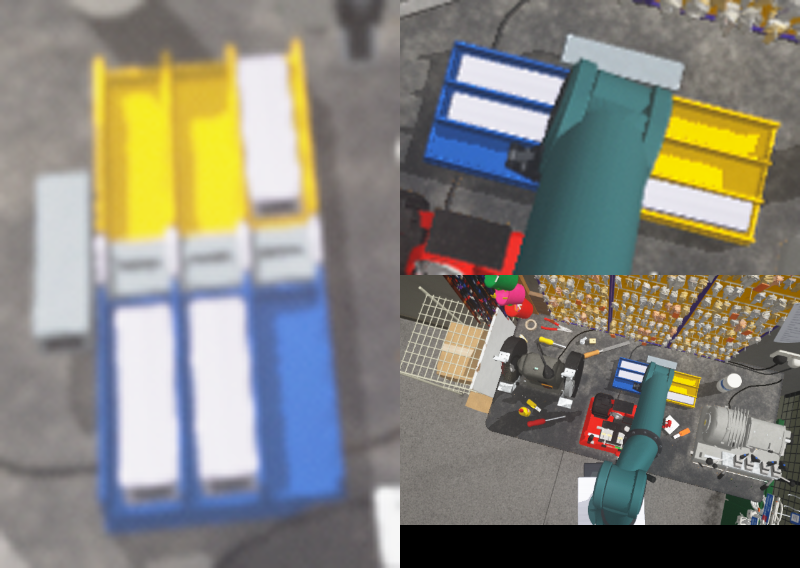

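Run:
```python
from h import *
s=robot.state();c=snap('wrist','w8.png');P=wp(c,s);print(P.round(3).tolist())
import pickle;pickle.dump((c,P),open('w8.pkl','wb'))
```

```text
[[0.248, 0.929, 0.275, 0.455], [0.969, -0.238, -0.071, -0.128], [0.0, 0.284, -0.959, 0.392], [0.0, 0.0, 0.0, 1.0]]
```

View pics/w8.png

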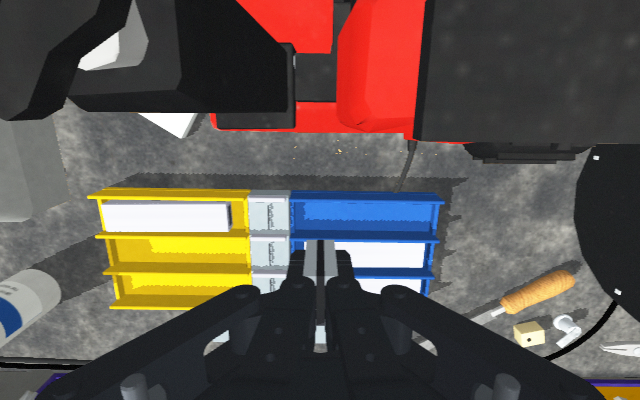

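Run:
```python
from h import *
import pickle
c,P=pickle.load(open('w8.pkl','rb'))
t=pickle.load(open('top.pkl','rb'));e=np.array([.257,.966])
for u,v in [(425,243),(425,266),(421,282),(103,205),(229,205)]: print('w',u,w(c,u,v,.032,P)[:2]@e)
# top crop c7: scale 2.5, origin (400,0)
for u,v in [(464,55),(561,82),(452,92),(550,119),(456,43),(428,162)]:
    print('t',w(t,330+(u-400)/2.5,115+v/2.5,.032)[:2]@e)
im=cv2.imread('pics/w8.png'); print(im[255,400:445].sum(1)//3)
```

```text
w 425 0.12499890000000001
w 425 0.1282644
w 421 0.125508
w 103 -0.26528769999999996
w 229 -0.11463989999999999
t 0.1224795
t -0.004044900000000018
t 0.1255543
t -0.0015691999999999928
t 0.13610350000000002
t 0.1329623
[251 251 251 251 252 251 252 252 252 252 252 252 252 252 252 252 252 252
 252 252 252 252 253 237 108  88  70  59  58 115 144 140 122  86  85  87
  89  87  78  79  82  81  86  87  88]
```

```bash
python3 -c "
from h import *
print(order.sign_off())"
```

```text
the job is handed in; nothing more can be done
None
```

I sorted all three bars and handed the job in: the two solid bars (middle and far lanes, about 4 to 5 N to tip) lie flat in the blue bay, and the hollow one (near lane, under about 1.3 N) lies flat in the yellow bay.

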